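# Reset the tripped lever of the table cooker's power box

## Robot

A 6-joint arm with a two-finger parallel gripper is mounted at the origin on the work surface. World frame = base frame: x ahead of the robot, y to its left, z up, the work surface at z = 0. Lengths are in m, angles in degrees, forces in N, time in s.
With the tool pointing down it reaches from about 0.4 to 0.825 m from the base axis. Payload 7 kg.
Tool frame: the origin (TCP) lies on the centre line of the jaws, within the pads' length; the fingertips stand r.nose_length ahead of it and the grasp point (between the pads) lies 2 mm behind it (r.nose_length is the distance from the TCP to the fingertips, in m); z points along the fingers, y is the direction in which the jaws open and shut (so a half turn about z gives the same grasp; the last joint's range is limited). The gripper opens to 88 mm and grips with 3 to 60 N. Pads are 19 mm wide; open, the fingers measure 130 mm over their backs; the gripper's body (78 mm by 193 mm) begins 47 mm behind the grasp point.
Start: joints at [84.001, 20.546, 0.682, 0, -70.136, -16.507], TCP at [0.258, 0.624, 0.244] pointing down, gripper open.
Joint ranges: [-176.03, 176.03], [-82.01, 121.73], [-58.28, 71.71], [-173.87, 95.51], [-174.79, -0.11], [-173.66, 173.66]. Speed limits (degrees/s): [136.94, 136.94, 172.46, 180, 180, 180].

## Interface

Orientations are given as [roll, pitch, yaw] about the fixed x, y, z axes, in that order (R = Rz(yaw) Ry(pitch) Rx(roll)).
In Python, from plant import r gives the robot as it stands.
- The arm moves only by the tool apply_moves, never from a script. Its argument "targets" is a list of rows, each a list of 3 entries, a list of its own where there are three numbers: the shift along the tool's x, y, z scaled (see below), then the turn, a rotation vector about the tool's x, y, z scaled (see below), then the finger opening in mm, from 0 to 87.6. A call has 1 to 5 rows; each row shifts and turns the pose as measured when the row begins, along the tool's axes as they then stand; what a row does not reach is not made up. The controller multiplies each number of a shift by 0.04 m and each number of a turn by 8 degrees. A row lasts 1/10 s, in which the tool goes at most 50 mm and 8.59 degrees, less where a joint would pass 70% of its speed; a pose out of reach is approached as far as the arm can. A call with a number of a shift or a turn outside -1 to 1 is refused whole. A call with a gripper value outside its range is refused whole. The fingers move at their own pace and stop on an object; "squeeze" is the grip in N (left out, the last holds). Time passes only in rows, so rows that do not move let the fingers close. It gives the time, the measured TCP pose, the force and the opening at its end, in the units of the state.
- r.get_state(): the state, without advancing time (a new reading comes with each control period).
- r.capture(name): name is "side" or "top" or "wrist"; returns a dict with "img" (384x512x3 uint8, blue, green, red), "z_map" (384x512 float32, m along the optical axis (not along the pixel's ray), 0 where there is no reading), "fx", "fy", "cx", "cy" (pixels), "camera_from_world" (4x4, takes a point from world to camera coordinates); the wrist camera has in their place "mount" (4x4, takes a point from camera to tool coordinates, whose origin is the TCP and whose axes are the flange's). Camera axes: x right, y up, looking along -z (the intrinsics and any distortion apply to the point x, -y, -z); pixel columns grow to the right and rows downward; lengths in m; the calibration is good to about 2 mm. A picture is of the moment at which its call begins: read the wrist's pose just before it.
- r.close_job(): hands the job in, once; it reports no verdict.
The state is a dict: "time_s": time; "joints": joint angles; "qd": joint speeds; "joint_torque": joint torques, N m; "tcp_pos": TCP position; "eef_rot": TCP orientation; "contact_force": force on the tool from outside, world axes, zero at the start; "moment": the same for the moment, N m; "gripper_width": finger opening in m.
Only numpy, scipy, OpenCV 4.12 (cv2) and the standard library are available. Lean on these libraries where they do the work, as an engineer would, in place of code of your own. Each camera call takes 0.05 s, during which the arm holds its last target.

## Task

The cooker's power box has tripped and its lever has dropped to the middle. Push the lever fully off, towards the red dot, until you feel it come up firm against its rubber buffer so that it re-arms, then throw it fully on, towards the green dot, and let go. Push it gently with shut fingers instead of pinching it, never force it, and leave everything else on the table where it is.

Things in the scene. Friction and masses are not known exactly. Their poses are not given: they have to be found in the camera images.
- power_box: White plastic power box fixed on the table, 200 (its x) by 130 (its y) by 68 mm high, flat top. Origin at the centre of its underside; z up. The lever swings along the box's x axis: +x is ON (green dot on the top, 75 mm from the centre), -x is OFF (red dot, 75 mm from the centre).
- pivot (a point): The lever's hinge axis, 62 mm above the table in the middle of the box (6 mm below its top), along the box's y. Moving the lever freely takes about 0.08 N m (2 N near its top) and it stays there. Push with shut fingers pointing down, tips 30 to 35 mm above this axis, both fingers side by side on the lever (closing line along the box's y).
- lever (a joint): Lever angle in rad: 0 upright, + leaning to ON, - to OFF. Tripped: -0.03 to 0.06, and a hidden latch then blocks it somewhere from 0.12 to 0.76 on the way to ON. Fully on: end stop at 0.90 (0.82 counts). Fully off: a rubber buffer, met somewhere from -0.35 to -0.92; it differs from box to box and cannot be seen, so feel for it. The latch re-arms only just before the buffer.
- paddle: The lever's handle: black bar 12 mm thick (along the throw), 14 mm wide, with an orange cap equally thick, 26 mm wide, 14 mm high at its end. Origin on the hinge axis, z along the lever to its end 63 mm away; it stands 57 mm above the box when upright. It bears at most 20 N from the robot (a pinch is more), so push with shut fingers.
- lever_top (a point): Middle of the lever's outer end, 63 mm from the hinge axis. Pushed to OFF as told at pivot, it moves freely, then drags on the re-arming slide (4 to 9 N) for about 8 mm, then meets the buffer (6 N more per mm of lever travel). A push that has risen slowly (12 mm/s or less) to 13 to 16 N means that it is on the buffer and re-armed.
- pot: Red lidded enamel pot, 170 mm across, 224 mm over its handles, 139 mm high, standing on the cooker (57 mm high). Origin under its centre. Leave alone.
- spoon_rest: Blue ceramic spoon rest, dish 100 mm across with a 30 mm wide tail reaching 105 mm to its -x, 12 mm high. Origin under the dish's centre. Leave alone.
- measuring_cup: Orange plastic measuring cup, 82 mm across, 95 mm high, handle to its +y. Origin under its centre. Leave alone.
- seasoning_jar: Amber glass jar, 56 mm across, 85 mm high. Origin under its centre. Leave alone.
- sauce_bottle: Green glass bottle, 56 mm across, 170 mm high. Origin under its centre. Leave alone.

How it is judged (in metres and radians):
On the way, in this order (a step that is already met when the one before it is completed fails the run):
1. the lever is pushed over to the off side (below -0.30 rad) (value of joint lever below -0.3 rad), for 0.1 s.
2. the lever is thrown fully on (0.82 rad or more), which its latch allows only once re-armed (value of joint lever above 0.82 rad), for 0.2 s.
At the end, for the whole second after the job is handed in: The lever rests fully on (0.82 rad or more), still, after having been pushed off until it re-armed; pot, spoon rest, cup, jar and bottle are within 20 mm of where they stood (value of joint lever above 0.82 rad and velocity of joint lever between -0.05 and 0.05 rad/s and distance of each of pot, spoon_rest, measuring_cup, seasoning_jar, sauce_bottle from where it was at the start of the episode below 0.02 m); the robot touches nothing.
It fails at once if the robot presses the lever with more than 20 N (contact force between any of the fingers, the arm and paddle above 20 N).
It fails at once if anything else on the table (pot, spoon rest, cup, jar, bottle) is shifted by more than 20 mm (distance of any of pot, spoon_rest, measuring_cup, seasoning_jar, sauce_bottle from where it was at the start of the episode above 0.02 m).
It also fails if it takes over 51 s, if anything falls off the work surface, if the arm or the gripper's body presses on something with over 40 N, if the wrist force passes 120 N, or if a joint passes its speed limit or range.

## Working session

There is one attempt and no reset: what is moved stays moved. The work goes in short steps, Python scripts to look and compute and a tool call to move; the robot and the scene stay as the last step left them, time stands still between calls to the robot, and variables do not carry over. Pictures are saved under pics/ and viewed, and the job is handed in when it is done.

Besides the shell and the picture viewer there is one more tool, called after "Call:" as name(argument=value, ...), one argument or row to a line, values as JSON. apply_moves: Moves the arm, as the interface text tells. Its arguments: {"type":"object","properties":{"targets":{"type":"array","items":{"type":"array"}},"squeeze":{"type":"number"}},"required":["targets"]}

```bash
ls; mkdir -p pics
python3 - <<'E'
from plant import r
import cv2,numpy as np,pickle
s=r.get_state(); print(s); print(r.nose_length)
D={}
for n in("side","top"):
    c=r.capture(n); D[n]=c; cv2.imwrite(f"pics/{n}0.png",c["img"]); print(n,c["fx"],c["fy"],c["cx"],c["cy"],c["camera_from_world"],[k for k in c])
pickle.dump(D,open("d0.pkl","wb"))
E
```

```text
pics
{'time_s': 0.0, 'joints': array([ 8.40009398e+01,  2.05916820e+01,  6.34824793e-01, -2.13763684e-02,
       -7.01334028e+01, -1.65065276e+01]), 'qd': array([-0.03669755,  0.03857599,  0.03383803, -0.05974919,  0.05122896,
       -0.04799323]), 'joint_torque': array([ 6.78605484e-04, -5.82716274e+01,  2.93046534e+01,  6.99741036e+00,
        6.82981830e-03, -1.65499409e-04]), 'tcp_pos': array([0.25821725, 0.62317971, 0.24262389]), 'eef_rot': array([ 1.79907750e+02, -6.38078182e-03, -2.25128628e+01]), 'contact_force': array([-0.67494798,  0.19930467, -1.0248691 ]), 'moment': array([ 0.02769181, -0.06363548,  0.00514407]), 'gripper_width': 0.08769928616775238}
0.017
side 372.2386290534027 372.2386290534027 254.41164332309194 192.50296154574337 [[ 8.16366778e-01 -5.77533548e-01  5.33412150e-04 -4.42568015e-01]
 [ 4.26691957e-01  6.03768061e-01  6.73348426e-01 -2.68057102e-01]
 [-3.89203363e-01 -5.49471682e-01  7.39325106e-01 -1.04089680e+00]
 [ 0.00000000e+00  0.00000000e+00  0.00000000e+00  1.00000000e+00]] ['img', 'z_map', 'fx', 'fy', 'cx', 'cy', 'camera_from_world']
top 364.9682465018133 364.9682465018133 253.75212656538253 192.9097739482469 [[ 0.01518554 -0.9998683   0.00572558 -0.04876515]
 [ 0.99397754  0.0157171   0.10845098 -0.51174314]
 [-0.10852669  0.00404421  0.99408531 -1.13782581]
 [ 0.          0.          0.          1.        ]] ['img', 'z_map', 'fx', 'fy', 'cx', 'cy', 'camera_from_world']
```

View pics/side0.png

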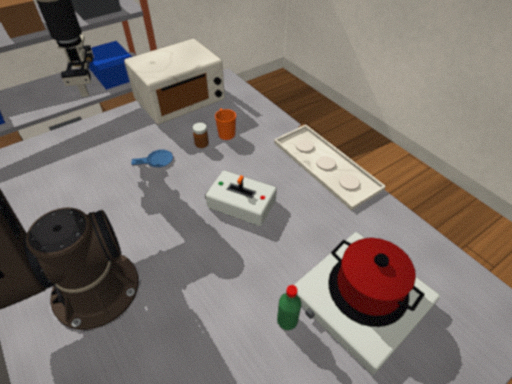

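View pics/top0.png

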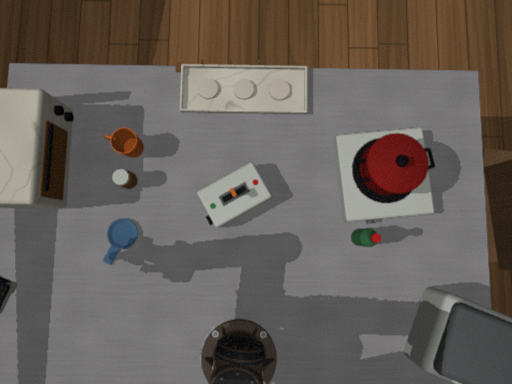

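Top view: box at about (234,195), green dot near (213,206), red dot near (255,182), orange cap (234,192). Cup, jar and spoon rest are to the left (y+), bottle and pot to the right.

```bash
cat > h.py <<'E'
import numpy as np,cv2
def ray(c,u,v):
    T=c["camera_from_world"];R=T[:3,:3];t=T[:3,3]
    d=np.array([(u-c["cx"])/c["fx"],-(v-c["cy"])/c["fy"],-1.])
    return -R.T@t, R.T@d
def onz(c,u,v,z):
    o,d=ray(c,u,v); return o+d*(z-o[2])/d[2]
def blobs(img,lo,hi,roi,amin=3):
    h=cv2.cvtColor(img,cv2.COLOR_BGR2HSV); m=cv2.inRange(h,lo,hi)
    k=np.zeros_like(m);x0,y0,x1,y1=roi;k[y0:y1,x0:x1]=m[y0:y1,x0:x1]
    n,_,st,ce=cv2.connectedComponentsWithStats(k)
    return [(tuple(ce[i].round(2)),st[i].tolist()) for i in range(1,n) if st[i,4]>=amin],k
E
python3 - <<'E'
from h import *;import pickle
D=pickle.load(open("d0.pkl","rb"))
for n,roi in(("top",(190,155,280,235)),("side",(195,165,285,230))):
    c=D[n]; print(n)
    for nm,lo,hi in(("green",(40,90,40),(90,255,255)),("red",(170,120,60),(180,255,255)),("red0",(0,150,60),(5,255,255)),("orange",(6,150,60),(20,255,255))):
        b,_=blobs(c["img"],lo,hi,roi)
        for ce,st in b: print(nm,ce,st,onz(c,*ce,.068).round(4),onz(c,*ce,.118).round(4))
    x0,y0,x1,y1=roi
    cv2.imwrite(f"pics/z_{n}.png",cv2.resize(c["img"][y0:y1,x0:x1],None,fx=7,fy=7,interpolation=cv2.INTER_CUBIC))
    m=cv2.inRange(cv2.cvtColor(c["img"],cv2.COLOR_BGR2HSV),(0,0,0),(180,60,60))
# top face from depth
c=D["top"];z=c["z_map"];P=[]
for v in range(155,235):
  for u in range(190,280):
    if z[v,u]>0:
      o,d=ray(c,u,v);P.append(o+d*z[v,u])
P=np.array(P);q=P[(P[:,2]>.055)&(P[:,2]<.08)]
print(len(q),q.mean(0),cv2.minAreaRect(q[:,:2].astype(np.float32)*1000))
q=P[P[:,2]>.09];print(len(q),q.mean(0),q.max(0),q.min(0))
E
```

```text
top
green (np.float64(212.5), np.float64(205.5)) [211, 204, 4, 4, 16] [0.4672 0.0854 0.068 ] [0.4636 0.08   0.118 ]
red0 (np.float64(255.12), np.float64(181.69)) [253, 180, 5, 5, 16] [ 0.5431 -0.0444  0.068 ] [ 0.536 -0.044  0.118]
orange (np.float64(232.9), np.float64(192.49)) [230, 189, 7, 8, 39] [0.5084 0.0236 0.068 ] [0.5029 0.021  0.118 ]
side
green (np.float64(220.2), np.float64(183.0)) [219, 182, 4, 3, 10] [0.4677 0.0893 0.068 ] [0.4452 0.0465 0.118 ]
red0 (np.float64(262.2), np.float64(197.0)) [261, 196, 4, 3, 10] [ 0.5441 -0.04    0.068 ] [ 0.5172 -0.0754  0.118 ]
orange (np.float64(240.06), np.float64(179.71)) [238, 176, 5, 9, 31] [0.5293 0.0642 0.068 ] [0.5033 0.0228 0.118 ]
2620 [0.50477987 0.02116818 0.06666416] ((506.4259338378906, 21.62945556640625), (130.7412567138672, 199.41555786132812), 30.263731002807617)
38 [0.5047842  0.02205127 0.12360659] [0.51830916 0.0323354  0.12885747] [0.4918647  0.0114781  0.11716094]
```

Call:
apply_moves(
  targets=[
    [[0,0,0],[0,0,0.93],0],
    [[0,0,0],[0,0,0.93],0],
    [[0,0,0],[0,0,0.93],0],
    [[0,0,0],[0,0,0.93],0],
    [[0,0,0],[0,0,0.93],0],
  ],
  squeeze=10,
)

```text
time_s: 0.6
tcp_pos: [0.2577, 0.622, 0.2398]
eef_rot: [179.7, -0.3, -61.0]
contact_force: [-1.1, 0.0, -0.5]
gripper_width: 0.0529
```

Call:
apply_moves(
  targets=[
    [[0.9,0.13,0],[0,0,0],0],
    [[0.9,0.13,0],[0,0,0],0],
    [[0.9,0.13,0],[0,0,0],0],
    [[0.9,0.13,0],[0,0,0],0],
    [[0.9,0.13,0],[0,0,0],0],
  ],
)

```text
time_s: 1.1
tcp_pos: [0.3211, 0.4483, 0.2363]
eef_rot: [179.5, -0.5, -61.1]
contact_force: [0.8, 0.4, 0.0]
gripper_width: 0.013
```

Call:
apply_moves(
  targets=[
    [[0.9,0.1,0],[0,0,-0.15],0],
    [[0.9,0.1,0],[0,0,0],0],
    [[0.9,0.1,0],[0,0,0],0],
    [[0.9,0.1,0],[0,0,0],0],
    [[0.9,0.1,0],[0,0,0],0],
  ],
)

```text
time_s: 1.6
tcp_pos: [0.3942, 0.2741, 0.2372]
eef_rot: [179.3, -0.5, -59.8]
contact_force: [0.1, -0.2, -0.1]
gripper_width: 0.0007
```

Call:
apply_moves(
  targets=[
    [[0.9,0.1,0],[0,0,0],0],
    [[0.9,0.1,0],[0,0,0],0],
    [[0.9,0.1,0],[0,0,0],0],
    [[0.9,0.1,0],[0,0,0],0],
    [[0.9,0.1,0],[0,0,0],0],
  ],
)

```text
time_s: 2.1
tcp_pos: [0.4682, 0.1007, 0.2389]
eef_rot: [179.3, -0.5, -59.7]
contact_force: [0.5, 0.3, 0.2]
gripper_width: 0.0006
```

Call:
apply_moves(
  targets=[
    [[0.7,0.1,0],[0.09,-0.06,0],0],
    [[0.6,0.1,0],[0,0,0],0],
    [[0,0,0],[0,0,0],0],
  ],
)

```text
time_s: 2.4
tcp_pos: [0.4882, 0.046, 0.2384]
eef_rot: [180.0, -0.0, -59.9]
contact_force: [-0.1, 0.8, -0.8]
gripper_width: 0.0005
```

Run:
```python
from plant import r
from h import *
import pickle
s=r.get_state();print(s["tcp_pos"],s["eef_rot"])
D={}
for n in("wrist","top"):
    c=r.capture(n);D[n]=c;cv2.imwrite(f"pics/{n}1.png",c["img"])
print(D["wrist"]["mount"])
D["s"]=s;pickle.dump(D,open("d1.pkl","wb"))
```

```text
[0.48822292 0.04603341 0.23840563] [ 1.79960064e+02 -1.83014526e-02 -5.99451020e+01]
[[-9.66241668e-04  9.60251098e-01  2.79135979e-01  7.52612473e-02]
 [ 9.99998827e-01  5.96075684e-04  1.41099046e-03 -1.03986956e-03]
 [ 1.18851897e-03  2.79137015e-01 -9.60250548e-01 -1.42788073e-01]
 [ 0.00000000e+00  0.00000000e+00  0.00000000e+00  1.00000000e+00]]
```

View pics/wrist1.png

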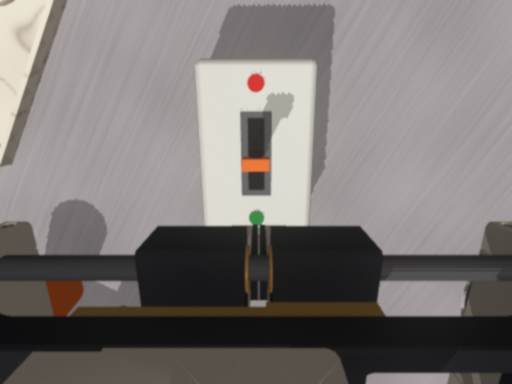

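The wrist view shows the box square to the tool: red dot (256,83), cap (256,165), green dot (257,217). The finger seam at about 259 lines up with them.

Run:
```python
from h import *;import pickle
from scipy.spatial.transform import Rotation as Ro
D=pickle.load(open("d1.pkl","rb"));c=D["wrist"];s=D["s"]
T=np.eye(4);T[:3,:3]=Ro.from_euler("xyz",s["eef_rot"],degrees=True).as_matrix();T[:3,3]=s["tcp_pos"]
W=T@c["mount"];c["camera_from_world"]=np.linalg.inv(W)
ti=np.linalg.inv(T)
for nm,lo,hi,z in(("green",(40,90,40),(90,255,255),.068),("red0",(0,150,60),(4,255,255),.068),("orange",(5,150,60),(20,255,255),.125)):
    for ce,st in blobs(c["img"],lo,hi,(195,60,320,226),20)[0]:
        p=onz(c,*ce,z);print(nm,ce,st,p.round(4),"tool",(ti@np.r_[p,1])[:3].round(4))
```

```text
green (np.float64(256.03), np.float64(217.81)) [250, 212, 13, 13, 139] [0.4684 0.0886 0.068 ] tool [-0.0468 -0.0043  0.1704]
red0 (np.float64(255.44), np.float64(82.44)) [248, 74, 16, 17, 206] [ 0.5445 -0.0427  0.068 ] tool [ 0.105  -0.0044  0.1704]
orange (np.float64(255.4), np.float64(164.49)) [242, 158, 28, 14, 383] [0.5059 0.0235 0.125 ] tool [ 0.0284 -0.0041  0.1134]
```

Call:
apply_moves(
  targets=[
    [[-0.2,-0.1,0.3],[0,0,0],0],
    [[0,0,0.8],[0,0,0],0],
    [[0,0,0.8],[0,0,0],0],
    [[0,0,0.7],[0,0,0],0],
    [[0,0,0.3],[0,0,0],0],
  ],
)

```text
time_s: 3.0
tcp_pos: [0.4868, 0.0634, 0.1181]
eef_rot: [-179.7, 0.0, -59.6]
contact_force: [-1.1, -0.6, -0.2]
gripper_width: 0.0006
```

Call:
apply_moves(
  targets=[
    [[0,0,0],[0,0,0],0],
  ],
)

```text
time_s: 3.1
tcp_pos: [0.4849, 0.0642, 0.1157]
eef_rot: [-179.9, 0.1, -59.5]
contact_force: [-0.9, 0.4, 0.3]
gripper_width: 0.0003
```

Call:
apply_moves(
  targets=[
    [[0.1,0.06,0.09],[0,0,-0.03],0],
    [[0.15,0,0],[0,0,0],0],
    [[0.15,0,0],[0,0,0],0],
    [[0.0,0,0],[0,0,0],0],
  ],
)

```text
time_s: 3.5
tcp_pos: [0.4919, 0.0507, 0.113]
eef_rot: [-179.8, 0.0, -59.1]
contact_force: [-0.6, -0.3, 0.9]
gripper_width: 0.0003
```

```bash
cat >> h.py <<'E'
def rel(s):
    from scipy.spatial.transform import Rotation as Ro
    a=np.radians(120.2);b=np.array([np.cos(a),np.sin(a)]);d=s["tcp_pos"][:2]-np.array([.5062,.0225])
    f=s["contact_force"]
    print(round(s["time_s"],2),"boxx mm",(1000*b@d).round(2),"boxy",(1000*np.array([-b[1],b[0]])@d).round(2),"z",(s["tcp_pos"][2]*1000).round(1),"F boxx",(b@f[:2]).round(2),"f",f.round(2),"rot",s["eef_rot"].round(1))
E
cat > st.py <<'E'
from plant import r
from h import *
rel(r.get_state())
E
python3 st.py
```

```text
3.5 boxx mm 31.51 boxy -1.84 z 113.0 F boxx 0.06 f [-0.62 -0.29  0.92] rot [-179.8    0.   -59.1]
```

Call:
apply_moves(
  targets=[
    [[0.08,0.03,0.03],[0,0,-0.07],0],
    [[0.08,0,0],[0,0,0],0],
    [[0.05,0,0],[0,0,0],0],
    [[0.03,0,0],[0,0,0],0],
    [[0.03,0,0],[0,0,0],0],
  ],
)

```text
time_s: 4.0
tcp_pos: [0.4979, 0.0396, 0.1131]
eef_rot: [-179.6, 0.0, -58.5]
contact_force: [0.7, -1.0, -0.9]
gripper_width: 0.0004
```

```bash
python3 st.py
```

```text
4.0 boxx mm 18.95 boxy -1.37 z 113.1 F boxx -1.21 f [ 0.74 -0.96 -0.86] rot [-179.6    0.   -58.5]
```

Call:
apply_moves(
  targets=[
    [[0.03,0,0],[0,0,0],0],
    [[0.03,0,0],[0,0,0],0],
    [[0.03,0,0],[0,0,0],0],
    [[0.03,0,0],[0,0,0],0],
    [[0.03,0,0],[0,0,0],0],
  ],
)

```text
time_s: 4.5
tcp_pos: [0.5009, 0.0347, 0.1131]
eef_rot: [-179.6, 0.1, -58.5]
contact_force: [-1.2, 0.9, 0.1]
gripper_width: 0.0005
```

```bash
python3 st.py
```

```text
4.5 boxx mm 13.22 boxy -1.52 z 113.1 F boxx 1.41 f [-1.22  0.92  0.07] rot [-1.796e+02  1.000e-01 -5.850e+01]
```

Call:
apply_moves(
  targets=[
    [[0.03,0,0.04],[0,0,0.1],0],
    [[0.03,0,0],[0,0,0],0],
    [[0.03,0,0],[0,0,0],0],
    [[0.03,0,0],[0,0,0],0],
  ],
)

```text
time_s: 4.9
tcp_pos: [0.5036, 0.0305, 0.1113]
eef_rot: [-179.6, 0.1, -59.4]
contact_force: [-1.4, 2.7, 0.7]
gripper_width: 0.0007
```

```bash
python3 st.py
```

```text
4.9 boxx mm 8.19 boxy -1.76 z 111.3 F boxx 3.01 f [-1.39  2.67  0.66] rot [-1.796e+02  1.000e-01 -5.940e+01]
```

Call:
apply_moves(
  targets=[
    [[0.03,0,0],[0,0,0],0],
    [[0.03,0,0],[0,0,0],0],
    [[0.03,0,0],[0,0,0],0],
  ],
)

```text
time_s: 5.2
tcp_pos: [0.5054, 0.0271, 0.1111]
eef_rot: [-179.6, 0.1, -59.4]
contact_force: [-1.3, 2.9, 0.3]
gripper_width: 0.0004
```

```bash
python3 st.py
```

```text
5.2 boxx mm 4.37 boxy -1.67 z 111.1 F boxx 3.22 f [-1.34  2.94  0.26] rot [-1.796e+02  1.000e-01 -5.940e+01]
```

Call:
apply_moves(
  targets=[
    [[0.03,0,0],[0,0,0],0],
    [[0.03,0,0],[0,0,0],0],
  ],
)

```text
time_s: 5.4
tcp_pos: [0.5065, 0.0252, 0.1108]
eef_rot: [-179.6, 0.1, -59.4]
contact_force: [-2.8, 5.0, -0.2]
gripper_width: 0.0001
```

```bash
python3 st.py
```

```text
5.4 boxx mm 2.2 boxy -1.64 z 110.8 F boxx 5.71 f [-2.81  4.97 -0.19] rot [-1.796e+02  1.000e-01 -5.940e+01]
```

Call:
apply_moves(
  targets=[
    [[0.03,0,0],[0,0,0],0],
    [[0.03,0,0],[0,0,0],0],
  ],
)

```text
time_s: 5.6
tcp_pos: [0.5073, 0.0238, 0.1105]
eef_rot: [-179.6, 0.2, -59.5]
contact_force: [-3.7, 6.3, -0.2]
gripper_width: 0.0006
```

```bash
python3 st.py
```

```text
5.6 boxx mm 0.62 boxy -1.6 z 110.5 F boxx 7.28 f [-3.67  6.28 -0.2 ] rot [-179.6    0.2  -59.5]
```

Call:
apply_moves(
  targets=[
    [[0.025,0,-0.01],[0,0,0],0],
    [[0.025,0,-0.01],[0,0,0],0],
  ],
)

```text
time_s: 5.8
tcp_pos: [0.5077, 0.023, 0.1109]
eef_rot: [-179.6, 0.3, -59.5]
contact_force: [-3.5, 6.5, 0.2]
gripper_width: 0.0005
```

```bash
python3 st.py
```

```text
5.8 boxx mm -0.3 boxy -1.53 z 110.9 F boxx 7.35 f [-3.52  6.45  0.21] rot [-179.6    0.3  -59.5]
```

Call:
apply_moves(
  targets=[
    [[0.025,0,0],[0,0,0],0],
  ],
)

```text
time_s: 5.9
tcp_pos: [0.5079, 0.0226, 0.1108]
eef_rot: [-179.7, 0.4, -59.5]
contact_force: [-3.6, 6.2, 1.4]
gripper_width: 0.0006
```

```bash
python3 st.py
```

```text
5.9 boxx mm -0.77 boxy -1.48 z 110.8 F boxx 7.14 f [-3.59  6.18  1.37] rot [-179.7    0.4  -59.5]
```

Call:
apply_moves(
  targets=[
    [[0.03,0,0],[0,0,0],0],
    [[0.03,0,0],[0,0,0],0],
  ],
)

```text
time_s: 6.1
tcp_pos: [0.5085, 0.0216, 0.1105]
eef_rot: [-179.6, 0.5, -59.5]
contact_force: [-3.3, 5.9, 0.8]
gripper_width: 0.0003
```

```bash
python3 st.py
```

```text
6.1 boxx mm -1.95 boxy -1.52 z 110.5 F boxx 6.78 f [-3.32  5.92  0.78] rot [-179.6    0.5  -59.5]
```

Call:
apply_moves(
  targets=[
    [[0.03,0,0],[0,0,0],0],
    [[0.03,0,0],[0,0,0],0],
  ],
)

```text
time_s: 6.3
tcp_pos: [0.509, 0.0205, 0.1102]
eef_rot: [-179.6, 0.6, -59.5]
contact_force: [-4.7, 6.2, 0.7]
gripper_width: 0.0004
```

```bash
python3 st.py
```

```text
6.3 boxx mm -3.12 boxy -1.45 z 110.2 F boxx 7.66 f [-4.66  6.15  0.74] rot [-179.6    0.6  -59.5]
```

Call:
apply_moves(
  targets=[
    [[0.03,0,-0.02],[0,0,0],0],
  ],
)

```text
time_s: 6.4
tcp_pos: [0.5093, 0.02, 0.1108]
eef_rot: [-179.7, 0.7, -59.5]
contact_force: [-3.8, 6.1, 1.0]
gripper_width: 0.0002
```

Call:
apply_moves(
  targets=[
    [[0.03,0,-0.01],[0,0,0],0],
  ],
)

```text
time_s: 6.5
tcp_pos: [0.5096, 0.0194, 0.1111]
eef_rot: [-179.7, 0.7, -59.5]
contact_force: [-3.5, 6.3, 1.2]
gripper_width: 0.0002
```

```bash
python3 st.py
```

```text
6.5 boxx mm -4.34 boxy -1.37 z 111.1 F boxx 7.15 f [-3.48  6.25  1.15] rot [-179.7    0.7  -59.5]
```

Call:
apply_moves(
  targets=[
    [[0.03,0,-0.005],[0,0,0],0],
  ],
)

```text
time_s: 6.6
tcp_pos: [0.5098, 0.0189, 0.1112]
eef_rot: [-179.7, 0.8, -59.5]
contact_force: [-3.7, 6.4, 0.4]
gripper_width: 0.0004
```

Call:
apply_moves(
  targets=[
    [[0.03,0,-0.005],[0,0,0],0],
  ],
)

```text
time_s: 6.7
tcp_pos: [0.51, 0.0185, 0.1112]
eef_rot: [-179.7, 0.9, -59.6]
contact_force: [-4.2, 8.5, 2.3]
gripper_width: 0.0002
```

```bash
python3 st.py
```

```text
6.7 boxx mm -5.37 boxy -1.23 z 111.2 F boxx 9.49 f [-4.18  8.55  2.34] rot [-179.7    0.9  -59.6]
```

Rising: the buffer is starting.

Call:
apply_moves(
  targets=[
    [[0.03,0,-0.005],[0,0,0],0],
  ],
)

```text
time_s: 6.8
tcp_pos: [0.5102, 0.0181, 0.1113]
eef_rot: [-179.7, 0.9, -59.6]
contact_force: [-5.1, 8.3, 2.1]
gripper_width: 0.0003
```

```bash
python3 st.py
```

```text
6.8 boxx mm -5.75 boxy -1.23 z 111.3 F boxx 9.77 f [-5.09  8.34  2.13] rot [-179.7    0.9  -59.6]
```

Call:
apply_moves(
  targets=[
    [[0.03,0,-0.005],[0,0,0],0],
  ],
)

```text
time_s: 6.9
tcp_pos: [0.5103, 0.0179, 0.1113]
eef_rot: [-179.7, 1.0, -59.6]
contact_force: [-4.3, 9.5, 1.2]
gripper_width: 0.0007
```

```bash
python3 st.py
```

```text
6.9 boxx mm -6.05 boxy -1.19 z 111.3 F boxx 10.4 f [-4.28  9.54  1.25] rot [-179.7    1.   -59.6]
```

Call:
apply_moves(
  targets=[
    [[0.035,0,-0.005],[0,0,0],0],
  ],
)

```text
time_s: 7.0
tcp_pos: [0.5105, 0.0176, 0.1113]
eef_rot: [-179.7, 1.1, -59.6]
contact_force: [-5.1, 9.7, 2.6]
gripper_width: 0.0003
```

Call:
apply_moves(
  targets=[
    [[0.035,0,-0.005],[0,0,0],0],
  ],
)

```text
time_s: 7.1
tcp_pos: [0.5106, 0.0173, 0.1113]
eef_rot: [-179.7, 1.2, -59.6]
contact_force: [-6.5, 10.8, 2.5]
gripper_width: 0.0002
```

```bash
python3 st.py
```

```text
7.1 boxx mm -6.69 boxy -1.17 z 111.3 F boxx 12.59 f [-6.54 10.76  2.53] rot [-179.7    1.2  -59.6]
```

Call:
apply_moves(
  targets=[
    [[0.035,0,-0.005],[0,0,0],0],
  ],
)

```text
time_s: 7.2
tcp_pos: [0.5107, 0.0171, 0.1113]
eef_rot: [-179.7, 1.3, -59.6]
contact_force: [-6.7, 11.3, 2.0]
gripper_width: 0.0005
```

Call:
apply_moves(
  targets=[
    [[0.035,0,-0.005],[0,0,0],0],
  ],
)

```text
time_s: 7.3
tcp_pos: [0.5107, 0.017, 0.1113]
eef_rot: [-179.7, 1.4, -59.7]
contact_force: [-5.3, 11.2, 2.3]
gripper_width: 0.0005
```

```bash
python3 st.py
```

```text
7.3 boxx mm -6.99 boxy -1.16 z 111.3 F boxx 12.31 f [-5.28 11.17  2.27] rot [-179.7    1.4  -59.7]
```

Call:
apply_moves(
  targets=[
    [[0.04,0,-0.005],[0,0,0],0],
  ],
)

```text
time_s: 7.4
tcp_pos: [0.5108, 0.0169, 0.1113]
eef_rot: [-179.6, 1.6, -59.7]
contact_force: [-5.7, 11.9, 2.3]
gripper_width: 0.0004
```

Call:
apply_moves(
  targets=[
    [[0.04,0,-0.005],[0,0,0],0],
  ],
)

```text
time_s: 7.5
tcp_pos: [0.5109, 0.0167, 0.1113]
eef_rot: [-179.6, 1.7, -59.7]
contact_force: [-5.9, 12.3, 2.1]
gripper_width: 0.0004
```

```bash
python3 st.py
```

```text
7.5 boxx mm -7.41 boxy -1.15 z 111.3 F boxx 13.55 f [-5.88 12.26  2.08] rot [-179.6    1.7  -59.7]
```

Call:
apply_moves(
  targets=[
    [[0.04,0,-0.005],[0,0,0],0],
  ],
)

```text
time_s: 7.6
tcp_pos: [0.511, 0.0166, 0.1112]
eef_rot: [-179.6, 1.8, -59.7]
contact_force: [-6.2, 11.7, 3.3]
gripper_width: 0.0003
```

Call:
apply_moves(
  targets=[
    [[0.04,0,-0.005],[0,0,0],0],
  ],
)

```text
time_s: 7.7
tcp_pos: [0.511, 0.0165, 0.1112]
eef_rot: [-179.6, 1.9, -59.7]
contact_force: [-6.5, 12.1, 3.9]
gripper_width: 0.0006
```

```bash
python3 st.py
```

```text
7.7 boxx mm -7.59 boxy -1.14 z 111.2 F boxx 13.75 f [-6.51 12.12  3.91] rot [-179.6    1.9  -59.7]
```

Call:
apply_moves(
  targets=[
    [[0.045,0,-0.005],[0,0,0],0],
  ],
)

```text
time_s: 7.8
tcp_pos: [0.5111, 0.0164, 0.1112]
eef_rot: [-179.6, 2.1, -59.7]
contact_force: [-6.3, 12.4, 2.6]
gripper_width: 0.0003
```

Call:
apply_moves(
  targets=[
    [[0.045,0,-0.005],[0,0,0],0],
  ],
)

```text
time_s: 7.9
tcp_pos: [0.5112, 0.0162, 0.1111]
eef_rot: [-179.6, 2.2, -59.8]
contact_force: [-7.3, 12.6, 4.1]
gripper_width: 0.0003
```

```bash
python3 st.py
```

```text
7.9 boxx mm -7.95 boxy -1.14 z 111.1 F boxx 14.53 f [-7.29 12.57  4.14] rot [-179.6    2.2  -59.8]
```

Call:
apply_moves(
  targets=[
    [[-0.15,0,0],[0,0,0],0],
    [[-0.2,0,0],[0,0.14,0],0],
    [[0,0,-0.5],[0,0.1,0],0],
    [[0,0,-0.8],[0,0,0],0],
    [[0,0,-0.5],[0,0,0],0],
  ],
)

```text
time_s: 8.4
tcp_pos: [0.5025, 0.0263, 0.1832]
eef_rot: [180.0, 0.1, -59.8]
contact_force: [0.2, 0.2, 0.0]
gripper_width: 0.001
```

Run:
```python
from plant import r
from h import *
import pickle
s=r.get_state();rel(s)
D={"s":s}
for n in("wrist","side"):
    c=r.capture(n);D[n]=c;cv2.imwrite(f"pics/{n}2.png",c["img"])
pickle.dump(D,open("d2.pkl","wb"))
```

```text
8.4 boxx mm 5.16 boxy 1.3 z 183.2 F boxx 0.04 f [0.24 0.19 0.01] rot [ 1.80e+02  1.00e-01 -5.98e+01]
```

View pics/wrist2.png

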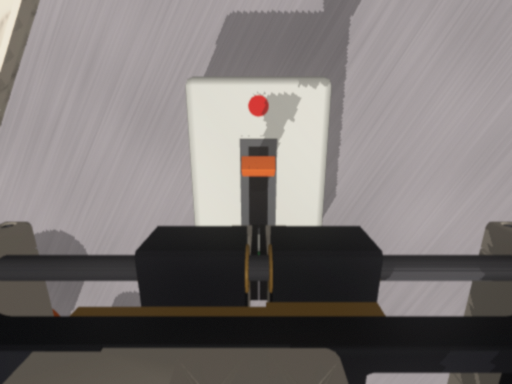

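The lever now leans to the red dot: cap at (258,165), red dot at (258,105).

Run:
```python
from h import *;import pickle
from scipy.spatial.transform import Rotation as Ro
D=pickle.load(open("d2.pkl","rb"));c=D["wrist"];s=D["s"]
T=np.eye(4);T[:3,:3]=Ro.from_euler("xyz",s["eef_rot"],degrees=True).as_matrix();T[:3,3]=s["tcp_pos"]
c["camera_from_world"]=np.linalg.inv(T@c["mount"])
a=np.radians(120.2);b=np.array([np.cos(a),np.sin(a)])
for ce,st in blobs(c["img"],(5,150,60),(20,255,255),(195,60,320,226),20)[0]:
  for th in(.4,.5,.6,.7,.8):
    z=.062+.06*np.cos(th);p=onz(c,*ce,z);print(th,ce,st,"boxx",(b@(p[:2]-[.5062,.0225])*1000).round(1),"pred",(-60*np.sin(th)).round(1))
```

```text
0.4 (np.float64(258.07), np.float64(165.86)) [242, 156, 33, 21, 669] boxx -30.7 pred -23.4
0.5 (np.float64(258.07), np.float64(165.86)) [242, 156, 33, 21, 669] boxx -30.2 pred -28.8
0.6 (np.float64(258.07), np.float64(165.86)) [242, 156, 33, 21, 669] boxx -29.6 pred -33.9
0.7 (np.float64(258.07), np.float64(165.86)) [242, 156, 33, 21, 669] boxx -28.9 pred -38.7
0.8 (np.float64(258.07), np.float64(165.86)) [242, 156, 33, 21, 669] boxx -28.1 pred -43.0
```

Call:
apply_moves(
  targets=[
    [[0.5,-0.03,0],[0,0,0],0],
    [[0.7,0,0],[0,0,0],0],
    [[0.45,0,0],[0,0,0],0],
    [[0.05,0,0],[0,0,0],0],
  ],
)

```text
time_s: 8.9
tcp_pos: [0.5399, -0.0337, 0.1841]
eef_rot: [-179.8, 0.0, -59.7]
contact_force: [-0.8, 0.4, 0.8]
gripper_width: 0.0009
```

```bash
python3 st.py
```

```text
8.9 boxx mm -65.54 boxy -0.86 z 184.1 F boxx 0.72 f [-0.8   0.37  0.78] rot [-179.8    0.   -59.7]
```

Call:
apply_moves(
  targets=[
    [[0,0,0.6],[0,0,0],0],
    [[0,0,0.7],[0,0,0],0],
    [[0,0,0.3],[0,0,0],0],
    [[0,0,0.05],[0,0,0],0],
    [[0,0,0],[0,0,0],0],
  ],
)

```text
time_s: 9.4
tcp_pos: [0.5392, -0.0346, 0.1147]
eef_rot: [-179.9, -0.1, -59.8]
contact_force: [-0.4, -0.5, 0.4]
gripper_width: 0.0006
```

```bash
python3 st.py
```

```text
9.4 boxx mm -65.94 boxy 0.23 z 114.7 F boxx -0.22 f [-0.36 -0.46  0.37] rot [-1.799e+02 -1.000e-01 -5.980e+01]
```

Call:
apply_moves(
  targets=[
    [[-0.1,0,0.07],[0,0,0],0],
    [[-0.1,0,0],[0,0,0],0],
    [[-0.08,0,0],[0,0,0],0],
    [[-0.06,0,0],[0,0,0],0],
    [[-0.06,0,0],[0,0,0],0],
  ],
)

```text
time_s: 9.9
tcp_pos: [0.5318, -0.019, 0.1143]
eef_rot: [-179.6, -0.1, -59.7]
contact_force: [1.6, -0.5, 0.3]
gripper_width: 0.0005
```

```bash
python3 st.py
```

```text
9.9 boxx mm -48.7 boxy -1.23 z 114.3 F boxx -1.2 f [ 1.6  -0.46  0.33] rot [-1.796e+02 -1.000e-01 -5.970e+01]
```

Call:
apply_moves(
  targets=[
    [[-0.06,0,0],[0,0,0],0],
    [[-0.06,0,0],[0,0,0],0],
    [[-0.06,0,0],[0,0,0],0],
    [[-0.06,0,0],[0,0,0],0],
    [[-0.06,0,0],[0,0,0],0],
  ],
)

```text
time_s: 10.4
tcp_pos: [0.5265, -0.0081, 0.1156]
eef_rot: [-179.5, -0.2, -59.7]
contact_force: [0.8, -1.5, 0.7]
gripper_width: 0.0006
```

```bash
python3 st.py
```

```text
10.4 boxx mm -36.68 boxy -2.1 z 115.6 F boxx -1.71 f [ 0.75 -1.54  0.71] rot [-179.5   -0.2  -59.7]
```

Call:
apply_moves(
  targets=[
    [[-0.05,0.04,0.06],[-0.06,0,0],0],
    [[-0.05,0,0.05],[0,0,0],0],
    [[-0.05,0,0.02],[0,0,0],0],
    [[-0.05,0,0.01],[0,0,0],0],
  ],
)

```text
time_s: 10.8
tcp_pos: [0.5205, -0.0014, 0.1092]
eef_rot: [180.0, -0.2, -59.7]
contact_force: [1.2, -0.2, 0.5]
gripper_width: 0.0006
```

```bash
python3 st.py
```

```text
10.8 boxx mm -27.83 boxy -0.33 z 109.2 F boxx -0.77 f [ 1.25 -0.17  0.46] rot [180.   -0.2 -59.7]
```

Call:
apply_moves(
  targets=[
    [[-0.05,0,0.01],[0,0,0],0],
    [[-0.05,0,0.01],[0,0,0],0],
    [[-0.05,0,0.01],[0,0,0],0],
    [[-0.04,0,0.01],[0,0,0],0],
  ],
)

```text
time_s: 11.2
tcp_pos: [0.5161, 0.0058, 0.1072]
eef_rot: [179.9, -0.2, -59.7]
contact_force: [0.4, -1.9, 1.0]
gripper_width: 0.0003
```

```bash
python3 st.py
```

```text
11.2 boxx mm -19.38 boxy -0.12 z 107.2 F boxx -1.82 f [ 0.38 -1.89  1.02] rot [179.9  -0.2 -59.7]
```

Call:
apply_moves(
  targets=[
    [[-0.03,0,-0.07],[0,0,0],0],
    [[-0.03,0,-0.03],[0,0,0],0],
    [[-0.03,0,0.01],[0,0,0],0],
    [[-0.03,0,0],[0,0,0],0],
  ],
)

```text
time_s: 11.6
tcp_pos: [0.5132, 0.0102, 0.1111]
eef_rot: [179.9, -0.2, -59.7]
contact_force: [1.2, -2.3, -0.2]
gripper_width: 0.0006
```

```bash
python3 st.py
```

```text
11.6 boxx mm -14.19 boxy 0.14 z 111.1 F boxx -2.6 f [ 1.16 -2.33 -0.19] rot [179.9  -0.2 -59.7]
```

Call:
apply_moves(
  targets=[
    [[-0.03,0,0],[0,0,0],0],
    [[-0.03,0,0],[0,0,0],0],
    [[-0.03,0,0],[0,0,0],0],
  ],
)

```text
time_s: 11.9
tcp_pos: [0.5113, 0.0134, 0.1112]
eef_rot: [179.9, -0.2, -59.7]
contact_force: [1.8, -1.7, -1.1]
gripper_width: 0.0003
```

```bash
python3 st.py
```

```text
11.9 boxx mm -10.45 boxy 0.14 z 111.2 F boxx -2.35 f [ 1.8  -1.67 -1.13] rot [179.9  -0.2 -59.7]
```

Call:
apply_moves(
  targets=[
    [[-0.03,0,0],[0,0,0],0],
    [[-0.03,0,0],[0,0,0],0],
    [[-0.03,0,0],[0,0,0],0],
  ],
)

```text
time_s: 12.2
tcp_pos: [0.5094, 0.0168, 0.1111]
eef_rot: [179.9, -0.2, -59.7]
contact_force: [1.2, -1.9, -0.5]
gripper_width: 0.0005
```

Call:
apply_moves(
  targets=[
    [[-0.03,0,0],[0,0,0],0],
    [[-0.03,0,0],[0,0,0],0],
    [[-0.03,0,0],[0,0,0],0],
  ],
)

```text
time_s: 12.5
tcp_pos: [0.5074, 0.0201, 0.111]
eef_rot: [179.9, -0.2, -59.7]
contact_force: [1.3, -2.4, -0.2]
gripper_width: 0.0003
```

```bash
python3 st.py
```

```text
12.5 boxx mm -2.65 boxy 0.17 z 111.0 F boxx -2.79 f [ 1.34 -2.45 -0.17] rot [179.9  -0.2 -59.7]
```

Call:
apply_moves(
  targets=[
    [[-0.03,0,0],[0,0,0],0],
    [[-0.03,0,0],[0,0,0],0],
    [[-0.03,0,0],[0,0,0],0],
  ],
)

```text
time_s: 12.8
tcp_pos: [0.5054, 0.0235, 0.111]
eef_rot: [179.9, -0.2, -59.7]
contact_force: [1.4, -2.2, 0.3]
gripper_width: 0.0005
```

Call:
apply_moves(
  targets=[
    [[-0.03,0,0],[0,0,0],0],
    [[-0.03,0,0],[0,0,0],0],
    [[-0.03,0,0],[0,0,0],0],
  ],
)

```text
time_s: 13.1
tcp_pos: [0.5035, 0.0269, 0.1111]
eef_rot: [179.9, -0.2, -59.7]
contact_force: [0.0, -2.1, 1.3]
gripper_width: 0.0005
```

Call:
apply_moves(
  targets=[
    [[-0.03,0,0],[0,0,0],0],
    [[-0.03,0,0],[0,0,0],0],
    [[-0.03,0,0],[0,0,0],0],
  ],
)

```text
time_s: 13.4
tcp_pos: [0.5016, 0.0304, 0.1112]
eef_rot: [179.9, -0.2, -59.7]
contact_force: [0.9, -2.1, 1.6]
gripper_width: 0.0004
```

```bash
python3 st.py
```

```text
13.4 boxx mm 9.14 boxy 0.03 z 111.2 F boxx -2.23 f [ 0.86 -2.08  1.55] rot [179.9  -0.2 -59.7]
```

Call:
apply_moves(
  targets=[
    [[-0.03,0,0],[0,0,0],0],
    [[-0.03,0,0],[0,0,0],0],
    [[-0.03,0,0],[0,0,0],0],
  ],
)

```text
time_s: 13.7
tcp_pos: [0.5, 0.0336, 0.1115]
eef_rot: [180.0, -0.3, -59.7]
contact_force: [1.7, -3.7, 1.3]
gripper_width: 0.0001
```

Call:
apply_moves(
  targets=[
    [[-0.03,0,0],[0,0,0],0],
    [[-0.03,0,0],[0,0,0],0],
  ],
)

```text
time_s: 13.9
tcp_pos: [0.4987, 0.0358, 0.1115]
eef_rot: [180.0, -0.3, -59.7]
contact_force: [0.9, -2.4, 1.2]
gripper_width: 0.0006
```

```bash
python3 st.py
```

```text
13.9 boxx mm 15.23 boxy -0.24 z 111.5 F boxx -2.5 f [ 0.85 -2.4   1.21] rot [180.   -0.3 -59.7]
```

Past the latch range; on to the end stop, a row or two at a time.

Call:
apply_moves(
  targets=[
    [[-0.03,0,0],[0,0,0],0],
    [[-0.03,0,0],[0,0,0],0],
  ],
)

```text
time_s: 14.1
tcp_pos: [0.4972, 0.0383, 0.1114]
eef_rot: [180.0, -0.3, -59.7]
contact_force: [0.5, -0.4, 1.2]
gripper_width: 0.0006
```

Call:
apply_moves(
  targets=[
    [[-0.03,0,0],[0,0,0],0],
    [[-0.03,0,0],[0,0,0],0],
  ],
)

```text
time_s: 14.3
tcp_pos: [0.4957, 0.0407, 0.1112]
eef_rot: [179.9, -0.2, -59.7]
contact_force: [0.3, -1.7, 0.9]
gripper_width: 0.0006
```

Call:
apply_moves(
  targets=[
    [[-0.02,0,0],[0,0,0],0],
    [[-0.02,0,0],[0,0,0],0],
  ],
)

```text
time_s: 14.5
tcp_pos: [0.4951, 0.042, 0.1115]
eef_rot: [180.0, -0.3, -59.7]
contact_force: [2.0, -4.6, 2.5]
gripper_width: 0.0006
```

```bash
python3 st.py
```

```text
14.5 boxx mm 22.42 boxy -0.25 z 111.5 F boxx -4.97 f [ 2.01 -4.58  2.49] rot [180.   -0.3 -59.7]
```

Call:
apply_moves(
  targets=[
    [[-0.02,0,0],[0,0,0],0],
  ],
)

```text
time_s: 14.6
tcp_pos: [0.4951, 0.0424, 0.1118]
eef_rot: [180.0, -0.3, -59.7]
contact_force: [2.7, -4.5, 2.4]
gripper_width: 0.0004
```

Call:
apply_moves(
  targets=[
    [[-0.025,0,0],[0,0,0],0],
  ],
)

```text
time_s: 14.7
tcp_pos: [0.4949, 0.0429, 0.1122]
eef_rot: [180.0, -0.4, -59.7]
contact_force: [1.9, -4.8, 2.7]
gripper_width: 0.0005
```

Call:
apply_moves(
  targets=[
    [[-0.025,0,0],[0,0,0],0],
  ],
)

```text
time_s: 14.8
tcp_pos: [0.4948, 0.0434, 0.1126]
eef_rot: [180.0, -0.4, -59.6]
contact_force: [2.0, -5.3, 3.3]
gripper_width: 0.0005
```

```bash
python3 st.py
```

```text
14.8 boxx mm 23.83 boxy -0.66 z 112.6 F boxx -5.6 f [ 1.97 -5.33  3.35] rot [180.   -0.4 -59.6]
```

The tips are now riding up the lever rather than moving it, so it is at its stop. Backing off to look.

Call:
apply_moves(
  targets=[
    [[0.15,0,0],[0,0,0],0],
    [[0.3,0,-0.1],[0,0,0],0],
    [[0.2,0,-0.6],[0,0,0],0],
    [[0,0,-0.9],[0,0,0],0],
    [[0,0,-0.9],[0,0,0],0],
  ],
)

```text
time_s: 15.3
tcp_pos: [0.5049, 0.0185, 0.2102]
eef_rot: [179.3, -0.1, -59.7]
contact_force: [0.9, 0.7, 0.4]
gripper_width: 0.0003
```

Call:
apply_moves(
  targets=[
    [[-0.9,0,-0.5],[0,0,0],0],
    [[-0.9,0,0],[0,0,0],0],
    [[-0.9,0,0],[0,0,0],0],
    [[-0.5,0,0],[0,0,0],0],
    [[0,0,0],[0,0,0],0],
  ],
)

```text
time_s: 15.8
tcp_pos: [0.4428, 0.1309, 0.2373]
eef_rot: [179.9, -0.0, -60.0]
contact_force: [0.4, -0.1, -0.7]
gripper_width: 0.0006
```

```bash
python3 - <<'E'
from plant import r
from h import *
import pickle
from scipy.spatial.transform import Rotation as Ro
s=r.get_state();rel(s)
D={"s":s}
for n in("wrist","side","top"):
    c=r.capture(n);D[n]=c;cv2.imwrite(f"pics/{n}3.png",c["img"])
pickle.dump(D,open("d3.pkl","wb"))
c=D["wrist"]
T=np.eye(4);T[:3,:3]=Ro.from_euler("xyz",s["eef_rot"],degrees=True).as_matrix();T[:3,3]=s["tcp_pos"]
c["camera_from_world"]=np.linalg.inv(T@c["mount"])
a=np.radians(120.2);b=np.array([np.cos(a),np.sin(a)])
for n,roi in(("wrist",(150,0,360,226)),("side",(195,150,285,230))):
 c=D[n]
 for ce,st in blobs(c["img"],(5,150,60),(20,255,255),roi,10)[0]:
  print(n,ce,st,[(th,(b@(onz(c,*ce,.062+.058*np.cos(th))[:2]-[.5062,.0225])*1000).round(1),(58*np.sin(th)).round(1)) for th in(.7,.8,.9)])
E
python3 -c "
import cv2
a=cv2.imread('pics/side3.png')[140:240,150:310];cv2.imwrite('pics/zs3.png',cv2.resize(a,None,fx=4,fy=4,interpolation=2))"
```

```text
15.8 boxx mm 125.58 boxy 0.28 z 237.3 F boxx -0.24 f [ 0.36 -0.06 -0.65] rot [179.9  -0.  -60. ]
wrist (np.float64(258.43), np.float64(105.45)) [245, 96, 27, 18, 399] [(0.7, np.float64(44.4), np.float64(37.4)), (0.8, np.float64(44.4), np.float64(41.6)), (0.9, np.float64(44.3), np.float64(45.4))]
side (np.float64(228.62), np.float64(180.17)) [226, 177, 6, 7, 29] [(0.7, np.float64(39.0), np.float64(37.4)), (0.8, np.float64(41.0), np.float64(41.6)), (0.9, np.float64(43.1), np.float64(45.4))]
```

View pics/wrist3.png

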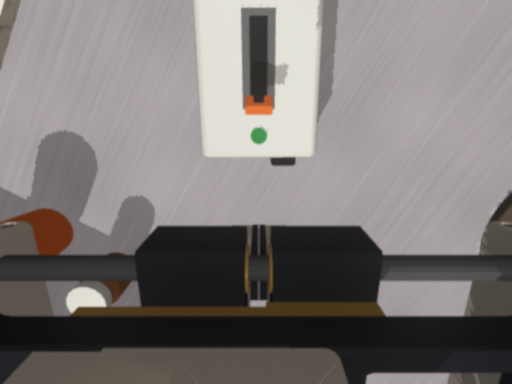

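View pics/zs3.png

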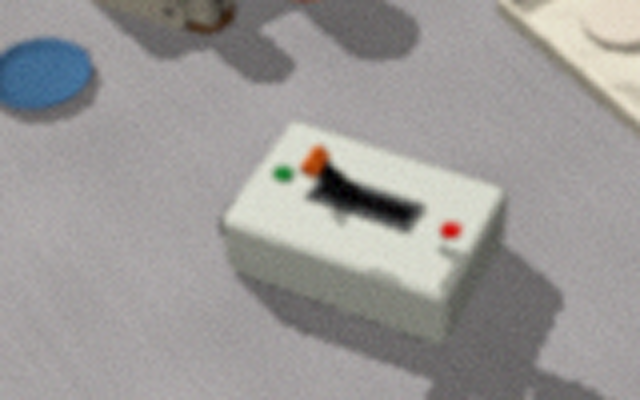

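Wrist view: cap at (258,105), next to the green dot at (259,135). Side view: the lever leans fully towards green. The tips slid up the face with dx/dz of about 1.27, which matches tan 0.90, so the lever was on its stop. Quick check of the other objects before I hand in.

Run:
```python
from h import *;import pickle
A=pickle.load(open("d0.pkl","rb"));B=pickle.load(open("d3.pkl","rb"))
for n,L in(("side",[("spoon",(100,90,40),(120,255,255),(120,140,185,175)),("cup",(3,150,60),(18,255,255),(210,100,240,145)),("bottle",(45,90,30),(90,255,255),(270,280,310,335)),("pot",(170,120,40),(180,255,255),(330,230,425,330)),("jar",(5,80,20),(20,255,140),(185,120,212,150))]),("top",[("spoon",(100,90,40),(120,255,255),(95,210,145,270)),("bottle",(45,90,30),(90,255,255),(340,225,390,250))])):
  for nm,lo,hi,roi in L:
    f=lambda D:max(blobs(D[n]["img"],lo,hi,roi,10)[0],key=lambda t:t[1][4],default=None)
    a,b=f(A),f(B);print(n,nm,a and (a[0],a[1][4]),b and (b[0],b[1][4]))
from plant import r
rel(r.get_state()); r.close_job(); print("closed")
```

```text
side spoon ((np.float64(155.57), np.float64(158.57)), 418) ((np.float64(155.53), np.float64(158.65)), 422)
side cup ((np.float64(225.45), np.float64(123.18)), 523) ((np.float64(226.07), np.float64(124.41)), 469)
side bottle ((np.float64(288.23), np.float64(311.71)), 603) ((np.float64(288.14), np.float64(311.57)), 612)
side pot ((np.float64(349.7), np.float64(303.4)), 10) ((np.float64(345.84), np.float64(288.68)), 50)
side jar ((np.float64(200.56), np.float64(139.63)), 187) ((np.float64(204.07), np.float64(125.88)), 59)
top spoon ((np.float64(120.23), np.float64(237.01)), 852) None
top bottle ((np.float64(362.47), np.float64(237.12)), 297) ((np.float64(362.4), np.float64(237.11)), 303)
15.95 boxx mm 123.79 boxy 0.33 z 236.9 F boxx 0.06 f [-0.08  0.02  0.67] rot [ 1.798e+02 -1.000e-01 -6.010e+01]
the job is handed in; nothing more can be done
closed
```

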